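Shut three manifold circuits in order

ROBOT

A 6-joint arm with a two-finger parallel gripper is mounted at the origin on the work surface. World frame = base frame: x ahead of the robot, y to its left, z up, the work surface at z = 0. Lengths are in m, angles in rad, forces in N, time in s.
With the tool pointing down it reaches from about 0.375 to 0.9 m from the base axis. Payload 3.1 kg.
Tool frame: the origin (TCP) lies on the centre line of the jaws, within the pads' length; the fingertips stand 11 mm ahead of it and the grasp point (between the pads) lies 8 mm behind it; x points along the fingers, y is the direction in which the jaws open and shut, and the axes are right-handed (so a half turn about x gives the same grasp; the last joint's range is limited). The gripper opens to 87 mm and grips with 3 to 60 N. Pads are 19 mm wide; open, the fingers measure 117 mm over their backs; the gripper's body (75 mm by 190 mm) begins 51 mm behind the grasp point.
Start: joints at [-1.28, 0.527, 1.433, -0, 1.181, -0.178], TCP at [0.283, -0.557, 0.234] pointing down, gripper open.
Joint ranges: [-3.08, 3.08], [-0.75, 2.2], [0.22, 2.44], [-1.43, 4.57], [0, 2.65], [-2.85, 2.85]. Speed limits (rad/s): [2.79, 2.79, 3.14, 3.14, 3.14, 3.14].

INTERFACE

Orientations are given as a unit quaternion [x, y, z, w].
In Python, from rig import robot, camera, camera_info gives the robot as it stands.
- The arm moves only by the shell command python3 -m inch 'ROWS' [FORCE]. ROWS is JSON, a list that holds one entry, the list of rows, each a list of 5 numbers: the shift along the tool's x, y, z in cm, then the turn about the tool's x in rad, then the opening, from 0 (shut) to 1 (fully open). A call has 1 to 8 rows; each row shifts and turns the pose as measured when the row begins, along the tool's axes as they then stand; what a row does not reach is not made up. A row lasts 1/12 s, in which the tool goes at most 41.7 mm and 7.16 degrees, less where a joint would pass 70% of its speed; a pose out of reach is approached as far as the arm can. A call with a gripper value outside its range is refused whole. The fingers move at their own pace and stop on an object; FORCE is the grip in N (left out, the last holds). Time passes only in rows, so rows that do not move let the fingers close. It gives the time, the measured TCP pose, the force and the opening at its end, in the units of the state.
- robot.get_obs(): the state, without advancing time (a new reading comes with each control period).
- camera(name): name is "side" or "top" or "wrist"; returns the picture (384x512x3 uint8, red, green, blue); there is no depth.
- camera_info(name): a dict with "camera_matrix" (3x3 intrinsics, pixels), "dist" ([k1, k2, p1, p2, k3] as OpenCV has them; the pictures are not rectified), "rvec" (rotation vector, rad) and "tvec" (3), from world to camera coordinates, as OpenCV has them. Camera axes: x right, y down, z forward; pixel columns grow to the right and rows downward; lengths in m; the calibration is good to about 2 mm. A picture is of the moment at which its call begins: read the wrist's pose just before it. camera_info takes no time and is no camera call; for the wrist camera it gives the pose at the moment of the call.
- robot.hand_in(): hands the job in, once; it reports no verdict.
The state is a dict: "time": time; "q": joint angles; "joint_velocities": joint speeds; "joint_torque": joint torques, N m; "position": TCP position; "tool_rot": TCP orientation; "ft_force": force on the tool from outside, world axes, zero at the start; "moment": the same for the moment, N m; "grip_width": finger opening in m.
Only numpy, scipy, OpenCV 4.12 (cv2) and the standard library are available. Lean on these libraries where they do the work, as an engineer would, in place of code of your own. Each camera call takes 0.05 s, during which the arm holds its last target. There are 200 camera calls.

TASK

Get the heating manifold ready for its pressure test by pushing three of its black tops gently down to shut their valves: first the square one, then the large round one, then the T-bar. They stay down by themselves; leave the small round top up so that circuit can vent, never pull a top upwards, and leave the loose jar, wrench and fitting where they are.

Things in the scene. Friction and masses are not known exactly. Their poses are not given: they have to be found in the camera images.
- manifold: Heating manifold fixed to the bench: grey rail 420 mm long, 40 mm thick along its y, axis 60 mm up, on two feet. Origin on the bench under its middle, z up. Ball valve with lever at the -y end (to y = -310 mm, 95 mm high), gauge at the +y end (to +260 mm, 125 mm high), outlet nuts on the +x side (to 52 mm). Four valves with black tops stand on it at y = -127.5, -42.5, 42.5, 127.5 mm, in any order.
- square_top (a point): Centre of the upper face of the square top (black plastic, square, 38 x 38 mm, 14 mm thick; upper face about 148 mm above the bench when up, 134 mm when shut). It moves with the top.
- square_push (a joint): How far the square top is pushed down: 0 = up (open), starting between 0 and 0.002 m; 0.014 = stop (shut); negative = pulled up. The stem slides straight down against 3 to 4 N of friction and stays where it is left. The black head is sprung on the stem: it sinks a further 1 mm per 2 N of push (at most 10 mm) and comes back up when released.
- disc_top (a point): Centre of the upper face of the large round top (black plastic, round disc, 50 mm in diameter, 14 mm thick; upper face about 148 mm above the bench when up, 134 mm when shut). It moves with the top.
- disc_push (a joint): How far the large round top is pushed down: 0 = up (open), starting between 0 and 0.002 m; 0.014 = stop (shut); negative = pulled up. The stem slides straight down against 3 to 4 N of friction and stays where it is left. The black head is sprung on the stem: it sinks a further 1 mm per 2 N of push (at most 10 mm) and comes back up when released.
- tbar_top (a point): Centre of the upper face of the T-bar top (black plastic, a bar 60 mm long and 14 mm wide, its middle on the stem (it lies roughly across the rail), 14 mm thick; upper face about 148 mm above the bench when up, 134 mm when shut). It moves with the top.
- tbar_push (a joint): How far the T-bar top is pushed down: 0 = up (open), starting between 0 and 0.002 m; 0.014 = stop (shut); negative = pulled up. The stem slides straight down against 3 to 4 N of friction and stays where it is left. The black head is sprung on the stem: it sinks a further 1 mm per 2 N of push (at most 10 mm) and comes back up when released.
- small_top (a point): Centre of the upper face of the small round top (black plastic, small round button, 21 mm in diameter, 14 mm thick; upper face about 148 mm above the bench when up, 134 mm when shut). It moves with the top.
- small_push (a joint): How far the small round top is pushed down: 0 = up (open), starting between 0 and 0.002 m; 0.014 = stop (shut); negative = pulled up. The stem slides straight down against 3 to 4 N of friction and stays where it is left. The black head is sprung on the stem: it sinks a further 1 mm per 2 N of push (at most 10 mm) and comes back up when released.
- paste_jar: Loose jar of jointing paste, 60 mm in diameter, 75 mm high; origin under its centre. Bystander.
- wrench: Loose steel wrench, 180 mm long, lying flat along its own x axis. Bystander.
- tee: Loose brass tee fitting, 70 mm long along its own x axis, 59 mm high. Bystander.
- square_valve: The shut-off valve that carries the square top: brass collar, 36 mm across, fixed upright on the rail, its top 112 mm above the bench; origin on its axis, 77 mm above the bench, z up.
- disc_valve: The shut-off valve that carries the large round top: brass collar, 36 mm across, fixed upright on the rail, its top 112 mm above the bench; origin on its axis, 77 mm above the bench, z up.
- tbar_valve: The shut-off valve that carries the T-bar top: brass collar, 36 mm across, fixed upright on the rail, its top 112 mm above the bench; origin on its axis, 77 mm above the bench, z up.
- small_valve: The shut-off valve that carries the small round top: brass collar, 36 mm across, fixed upright on the rail, its top 112 mm above the bench; origin on its axis, 77 mm above the bench, z up.

How it is judged:
By the outcome, as a careful person would: the job done as asked, in the order asked, and still so for the second after the job is handed in, with the robot touching nothing.
It also fails if it takes over 51 s, if anything falls off the work surface, if the arm or the gripper's body presses on something with over 40 N, if the wrist force passes 120 N, or if a joint passes its speed limit or range.

## Working session

There is one attempt and no reset: what is moved stays moved. The work goes in short steps, Python scripts to look and compute and a shell command to move; the robot and the scene stay as the last step left them, time stands still between calls to the robot, and variables do not carry over. Pictures are saved under pics/ and viewed, about 8 in all and at most 12, crops included, and the job is handed in when it is done.

```bash
mkdir -p pics
python3 - <<'E'
from rig import robot,camera,camera_info
import cv2
for n in("top","side"):
    cv2.imwrite(f"pics/{n}0.png",cv2.resize(camera(n)[:,:,::-1],(800,600),interpolation=cv2.INTER_CUBIC))
o=robot.get_obs();print(o)
E
```

```text
{'time': 0.1, 'q': array([-1.27952113e+00,  5.28325331e-01,  1.43379155e+00,  4.15604377e-06,
        1.18138692e+00, -1.78493195e-01]), 'joint_velocities': array([ 0.00082879, -0.00359476, -0.00271437,  0.00198933, -0.00188905,
       -0.00055793]), 'joint_torque': array([-9.03925297e-05, -4.40983629e+01, -1.77151805e+01,  6.34765788e-02,
        5.33498602e-02, -3.32871070e-05]), 'position': array([ 0.28276868, -0.55665529,  0.23269335]), 'tool_rot': array([-0.68765364, -0.16523929,  0.68772709, -0.1638899 ]), 'ft_force': array([-0.27063043, -0.10844201,  0.59787803]), 'moment': array([ 0.00320086, -0.01357084, -0.02817473]), 'grip_width': 0.08723481803101625}
```

View pics/top0.png

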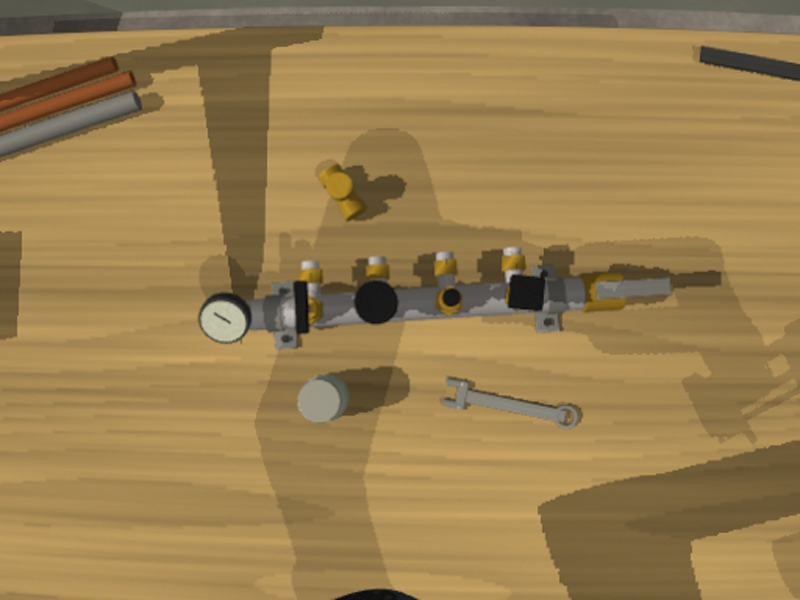

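View pics/side0.png

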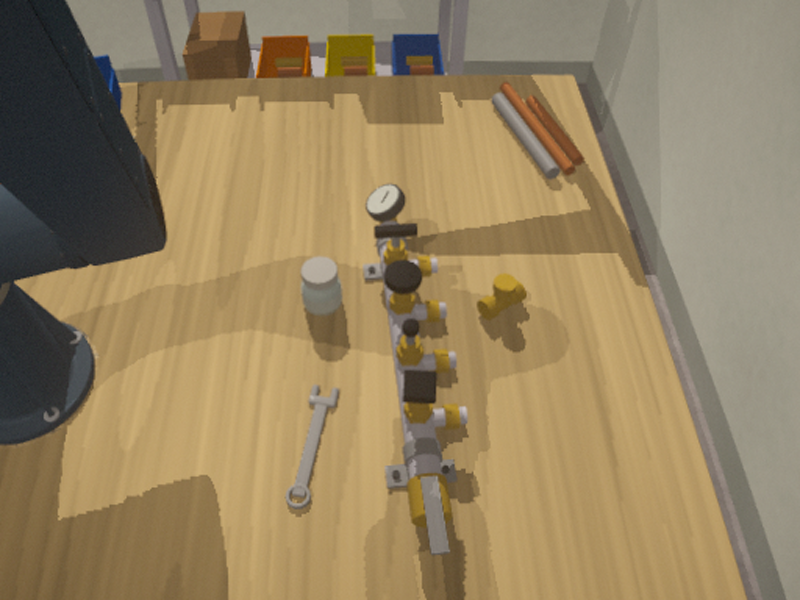

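The top view shows the T-bar at about (301,307), the disc at (376,302), the small top at (451,298) and the square at (526,293). The side view shows them in the same order from back to front: T-bar (396,230), disc (403,274), small (411,327), square (420,385).

```bash
cat > h.py <<'E'
from rig import robot,camera,camera_info
import cv2,numpy as np
from scipy.spatial.transform import Rotation as R
def ray(n,uv):
    c=camera_info(n);K=np.array(c["camera_matrix"]);d=np.array(c["dist"],float)
    p=cv2.undistortPoints(np.array([[uv]],float),K,d)[0,0]
    M=cv2.Rodrigues(np.array(c["rvec"],float))[0];t=np.array(c["tvec"],float).ravel()
    return -M.T@t, M.T@np.array([p[0],p[1],1])
def onz(n,uv,z):
    o,d=ray(n,uv);return o+d*(z-o[2])/d[2]
def togo(target):
    o=robot.get_obs();return R.from_quat(o["tool_rot"]).inv().apply(np.array(target)-o["position"])*100
E
python3 - <<'E'
from h import *
np.set_printoptions(precision=4,suppress=True)
T=dict(tbar=(301,307),disc=(376,302),small=(451,298),square=(526,293))
S=dict(tbar=(396,230),disc=(403,274),small=(411,327),square=(420,385))
s=.64
P=[]
for k in T:
    a=onz("top",np.array(T[k])*s,.147);b=onz("side",np.array(S[k])*s,.147);P.append(a)
    print(k,a,b)
P=np.array(P);print(np.diff(P,axis=0),np.linalg.norm(np.diff(P,axis=0),axis=1))
# fit with known pitch
y=np.array([127.5,42.5,-42.5,-127.5])/1000
z=P[:,0]+1j*P[:,1];m=z.mean();th=np.angle(np.sum((z-m)/(1j*y)));f=m+1j*y*np.exp(1j*th)
print("fit",th,f,abs(f-z)*1000)
print(R.from_quat(robot.get_obs()["tool_rot"]).as_matrix())
for v in f: print(togo([v.real,v.imag,.20]))
E
```

```text
tbar [0.542  0.1458 0.147 ] [0.5442 0.1395 0.147 ]
disc [0.5485 0.0612 0.147 ] [0.5504 0.0588 0.147 ]
small [ 0.5539 -0.0227  0.147 ] [ 0.5566 -0.0275  0.147 ]
square [ 0.5603 -0.1065  0.147 ] [ 0.5629 -0.1111  0.147 ]
[[ 0.0065 -0.0846  0.    ]
 [ 0.0053 -0.0839  0.    ]
 [ 0.0065 -0.0838  0.    ]] [0.0848 0.0841 0.084 ]
fit 0.06809845556313074 [0.5425+0.1467j 0.5483+0.0618j 0.5541-0.023j  0.5599-0.1078j] [1.0241 0.6936 0.3263 1.3678]
[[-0.0005  0.4527 -0.8917]
 [ 0.0018 -0.8917 -0.4527]
 [-1.     -0.0019 -0.0003]]
[  3.384  -50.9474 -54.9972]
[  3.3681 -43.1239 -51.6741]
[  3.3523 -35.3004 -48.351 ]
[  3.3364 -27.477  -45.0279]
```

```bash
python3 -m inch '[[[0,-1.96,-3.22,0,0],[0,-1.96,-3.22,0,0],[0,-1.96,-3.22,0,0],[0,-1.96,-3.22,0,0],[0,-1.96,-3.22,0,0],[0,-1.96,-3.22,0,0],[0,-1.96,-3.22,0,0],[0,-1.96,-3.22,0,0]]]'; python3 -m inch '[[[0,-1.96,-3.22,0,0],[0,-1.96,-3.22,0,0],[0,-1.96,-3.22,0,0],[0,-1.96,-3.22,0,0],[0,-1.96,-3.22,0,0],[0,0,0,0,0],[0,0,0,0,0]]]'; python3 -c "
from h import *
print(togo([.561,-.109,.185]),robot.get_obs()['ft_force'])"
```

```text
time: 0.77
position: [0.4426, -0.2987, 0.228]
tool_rot: [-0.688, -0.16, 0.69, -0.159]
ft_force: [0.5, -1.2, -0.4]
grip_width: 0.0416
time: 1.35
position: [0.5494, -0.1227, 0.2255]
tool_rot: [-0.686, -0.165, 0.69, -0.16]
ft_force: [0.3, 0.1, -0.5]
grip_width: 0.0017
[ 4.05146931 -0.66813327 -1.66599745] [ 0.34766809  0.09280554 -0.47353856]
```

```bash
python3 -m inch '[[[2,-0.33,-0.83,0,0],[2,-0.33,-0.83,0,0],[0,0,0,0,0],[0,0,0,0,0]]]'
python3 - <<'E'
from h import *
o=robot.get_obs()
w=camera("wrist")[:,:,::-1];s=camera("side")[:,:,::-1][160:330,170:400]
a=cv2.resize(w,(400,300));b=cv2.resize(s,(406,300),interpolation=cv2.INTER_CUBIC)
cv2.imwrite("pics/a.png",np.hstack([a,b])[:, :800])
print(o['position'],togo([.561,-.109,.160]),o['ft_force'],o['grip_width'])
c=camera_info("wrist");K=np.array(c["camera_matrix"])
for p in([.561,-.109,.147],[.549,.061,.147],[.5553,-.024,.147],np.array(o['position'])-[0,0,.011]):
    print(cv2.projectPoints(np.array([p],float),c["rvec"],c["tvec"],K,np.array(c["dist"]))[0].ravel()/1.28)
E
```

```text
time: 1.68
position: [0.5605, -0.1103, 0.1847]
tool_rot: [-0.686, -0.164, 0.69, -0.16]
ft_force: [0.7, -0.3, 0.5]
grip_width: 0.0007
[ 0.56054123 -0.11033952  0.18469817] [ 2.52407961 -0.11145743 -0.11842813] [ 0.67426664 -0.27624303  0.46743343] 0.00066030410960377
[198.55581856 170.79707575]
[-2.47265539 92.61411122]
[100.3922784 132.4566261]
[199.62195205 186.25210387]
```

View pics/a.png

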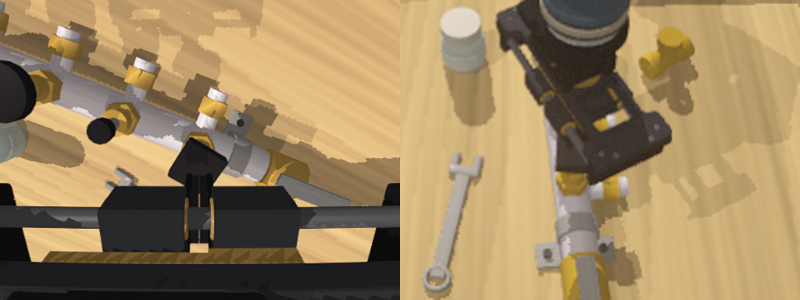

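The closed fingers are over the square top, and the small top appears at (101,131), as predicted. I'll press now.

```bash
python3 -m inch '[[[1.1,-0.05,-0.05,0,0],[1.1,-0.05,-0.05,0,0],[0,0,0,0,0]]]'; python3 -m inch '[[[0.3,0,0,0,0],[0.3,0,0,0,0],[0.3,0,0,0,0],[0,0,0,0,0]]]'; python3 -m inch '[[[0.3,0,0,0,0],[0.3,0,0,0,0],[0,0,0,0,0]]]'
```

```text
time: 2.03
position: [0.5615, -0.112, 0.1643]
tool_rot: [-0.688, -0.162, 0.689, -0.16]
ft_force: [0.3, -0.3, 0.1]
grip_width: 0.0006
time: 2.37
position: [0.5616, -0.1129, 0.1549]
tool_rot: [-0.689, -0.161, 0.689, -0.16]
ft_force: [-0.9, -0.0, 2.7]
grip_width: 0.0006
time: 2.62
position: [0.5616, -0.1128, 0.1496]
tool_rot: [0.689, 0.161, -0.689, 0.16]
ft_force: [-0.9, 0.2, 2.0]
grip_width: 0.0008
```

```bash
python3 -m inch '[[[0.2,0,0,0,0],[0.2,0,0,0,0],[0,0,0,0,0]]]'; python3 -m inch '[[[0.2,0,0,0,0],[0.1,0,0,0,0],[0,0,0,0,0]]]'
```

```text
time: 2.87
position: [0.5616, -0.1128, 0.1457]
tool_rot: [0.689, 0.161, -0.688, 0.161]
ft_force: [-1.8, 0.4, 3.9]
grip_width: 0.0006
time: 3.12
position: [0.5617, -0.1129, 0.1428]
tool_rot: [0.689, 0.161, -0.688, 0.161]
ft_force: [-2.1, 0.3, 5.4]
grip_width: 0.0004
```

```bash
python3 -m inch '[[[0.1,0,0,0,0],[0.1,0,0,0,0],[0,0,0,0,0],[0,0,0,0,0]]]';python3 -m inch '[[[0.1,0,0,0,0],[0,0,0,0,0],[0,0,0,0,0]]]'
```

```text
time: 3.45
position: [0.5617, -0.1129, 0.1422]
tool_rot: [0.689, 0.161, -0.688, 0.161]
ft_force: [-1.4, 0.6, 5.4]
grip_width: 0.0009
time: 3.7
position: [0.5617, -0.1129, 0.1425]
tool_rot: [0.689, 0.161, -0.688, 0.161]
ft_force: [-1.7, 0.0, 5.7]
grip_width: 0.0003
```

```bash
python3 -m inch '[[[0.3,0,0,0,0],[0,0,0,0,0],[0,0,0,0,0]]]';python3 -m inch '[[[0.3,0,0,0,0],[0,0,0,0,0]]]'
```

```text
time: 3.95
position: [0.5617, -0.1129, 0.1415]
tool_rot: [0.689, 0.161, -0.688, 0.161]
ft_force: [-1.8, 0.6, 7.3]
grip_width: 0.0005
time: 4.12
position: [0.5618, -0.1129, 0.1403]
tool_rot: [0.689, 0.161, -0.688, 0.162]
ft_force: [-2.8, 1.3, 10.0]
grip_width: 0.0007
```

```bash
python3 -m inch '[[[-2,0,0,0,0],[-2,0,0,0,0],[-2,0,0,0,0],[0,0,0,0,0]]]'; python3 -c "
from h import *
print(togo([.549,.061,.195]),robot.get_obs()['ft_force'])
cv2.imwrite('pics/b.png',cv2.resize(camera('wrist')[100:384,:,::-1],(800,444)))"
```

```text
time: 4.45
position: [0.562, -0.1128, 0.2003]
tool_rot: [0.689, 0.161, -0.688, 0.161]
ft_force: [0.2, -0.5, 0.6]
grip_width: 0.0005
[  0.53014486 -16.16145468  -6.53762287] [ 0.21793148 -0.51820044  0.63127451]
```

View pics/b.png

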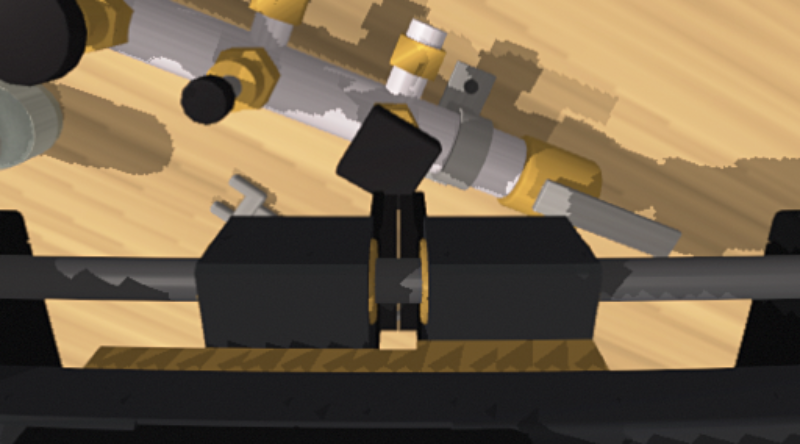

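The square head at (388,150) now sits close to its collar, and the small top at (208,98) is still up. Next is the disc.

```bash
python3 -m inch '[[[0,-3.23,-1.31,0,0],[0,-3.23,-1.31,0,0],[0,-3.23,-1.31,0,0],[0,-3.23,-1.31,0,0],[0,-3.23,-1.31,0,0],[0,0,0,0,0],[0,0,0,0,0]]]'; python3 -c "
from h import *
print(togo([.549,.061,.165]),robot.get_obs()['ft_force'])"
```

```text
time: 5.08
position: [0.5456, 0.0659, 0.1886]
tool_rot: [-0.686, -0.16, 0.692, -0.157]
ft_force: [-0.3, -0.5, -0.9]
grip_width: 0.0006
[ 2.35207597  0.60493672 -0.11431456] [-0.25292154 -0.48177777 -0.93711698]
```

```bash
python3 -m inch '[[[1.1,0.3,-0.05,0,0],[1.1,0.3,-0.05,0,0],[0,0,0,0,0]]]'; python3 -m inch '[[[0.3,0,0,0,0],[0.3,0,0,0,0],[0.3,0,0,0,0],[0,0,0,0,0]]]'; python3 -m inch '[[[0.3,0,0,0,0],[0.3,0,0,0,0],[0,0,0,0,0]]]'; python3 -c "
from h import *
print(togo([.549,.061,.142]))"
```

```text
time: 5.33
position: [0.548, 0.0603, 0.163]
tool_rot: [-0.685, -0.161, 0.693, -0.158]
ft_force: [0.3, -0.5, -0.6]
grip_width: 0.0002
time: 5.67
position: [0.548, 0.0585, 0.1524]
tool_rot: [-0.685, -0.16, 0.694, -0.154]
ft_force: [-0.2, 2.2, 3.0]
grip_width: 0.0003
time: 5.92
position: [0.5481, 0.0584, 0.1472]
tool_rot: [-0.685, -0.159, 0.694, -0.154]
ft_force: [-0.8, 1.5, 2.4]
grip_width: 0.0003
[ 0.52429466 -0.19467804 -0.19793017]
```

```bash
python3 -m inch '[[[0.3,0,0,0,0],[0.3,0,0,0,0],[0,0,0,0,0]]]'; python3 -m inch '[[[0.3,0,0,0,0],[0,0,0,0,0],[0,0,0,0,0]]]'
```

```text
time: 6.17
position: [0.5483, 0.0584, 0.1418]
tool_rot: [-0.686, -0.159, 0.693, -0.155]
ft_force: [-2.2, 1.7, 6.5]
grip_width: 0.0
time: 6.42
position: [0.5484, 0.0584, 0.1406]
tool_rot: [-0.686, -0.159, 0.693, -0.155]
ft_force: [-2.6, 1.9, 9.4]
grip_width: 0.0006
```

```bash
python3 -m inch '[[[-2,0,0,0,0],[-2,0,0,0,0],[-2,0,0,0,0],[0,-2.5,-1.1,0,0],[0,-2.5,-1.1,0,0],[0,-2.5,-1.1,0,0],[0,0,0,0,0],[0,0,0,0,0]]]'
python3 - <<'E'
from h import *
o=robot.get_obs();print(o['position'],o['ft_force'],togo([.543,.145,.165]))
c=camera_info("wrist");w=camera("wrist")[:,:,::-1].copy()
t=camera("top")[:,:,::-1][130:260,100:380]
cv2.imwrite("pics/c.png",np.vstack([cv2.resize(w[100:320],(600,258)),cv2.resize(t,(600,279))]))
for p in([.543,.145,.147],[.549,.061,.133]):
    q=cv2.projectPoints(np.array([p],float),c["rvec"],c["tvec"],np.array(c["camera_matrix"]),np.array(c["dist"]))[0].ravel();print(q[0]*600/512,(q[1]-100)*600/512)
E
```

```text
time: 7.08
position: [0.5495, 0.1383, 0.2003]
tool_rot: [-0.687, -0.156, 0.692, -0.158]
ft_force: [0.1, 0.2, 1.3]
grip_width: 0.0005
[0.54945033 0.13833904 0.20026353] [0.05201547 0.18483453 1.34499513] [ 3.527452   -0.88284749  0.26941052]
284.75375658152007 135.18855783576046
404.459274867929 170.25161255655271
```

View pics/c.png

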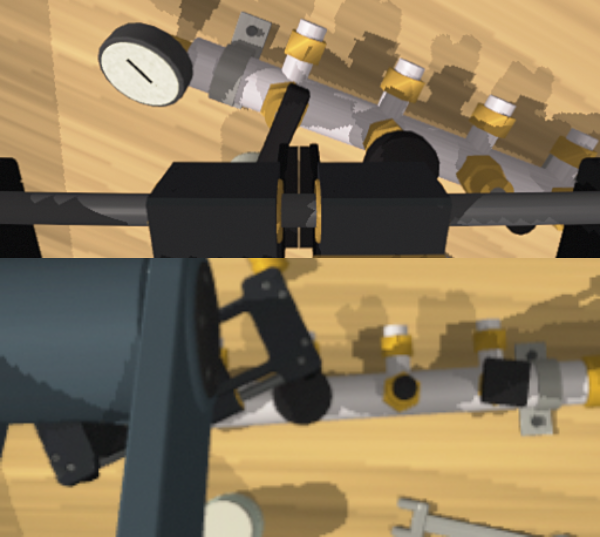

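The T-bar runs from (297,87) towards (265,160), which fits its predicted centre at (285,135). The disc and square heads are down and the small top is up.

```bash
python3 -m inch '[[[1.1,-0.45,0.13,0,0],[1.1,-0.45,0.13,0,0],[1.1,0,0,0,0],[0,0,0,0,0]]]'; python3 -c "
from h import *
print(togo([.543,.145,.160]))"
```

```text
time: 7.52
position: [0.5439, 0.14, 0.1656]
tool_rot: [-0.688, -0.153, 0.692, -0.156]
ft_force: [-1.0, -0.2, 0.1]
grip_width: 0.0004
[ 0.55807162 -0.49053518 -0.1342721 ]
```

```bash
python3 -m inch '[[[0,-0.6,-0.15,0,0],[0.1,-0.2,0,0,0],[0,0,0,0,0]]]';python3 -m inch '[[[0.3,0,0,0,0],[0.3,0,0,0,0],[0.3,0,0,0,0],[0,0,0,0,0]]]'; python3 -m inch '[[[0.3,0,0,0,0],[0.3,0,0,0,0],[0,0,0,0,0]]]'
```

```text
time: 7.77
position: [0.5422, 0.146, 0.1643]
tool_rot: [-0.688, -0.152, 0.693, -0.155]
ft_force: [-0.6, 0.5, 0.1]
grip_width: 0.0008
time: 8.1
position: [0.5438, 0.1458, 0.1566]
tool_rot: [-0.689, -0.151, 0.691, -0.156]
ft_force: [-2.0, 0.5, 2.4]
grip_width: 0.0004
time: 8.35
position: [0.5438, 0.1458, 0.1512]
tool_rot: [-0.689, -0.151, 0.691, -0.156]
ft_force: [-0.0, 0.7, 2.2]
grip_width: 0.0003
```

```bash
python3 -m inch '[[[0.3,0,0,0,0],[0.3,0,0,0,0],[0,0,0,0,0]]]'; python3 -m inch '[[[0.3,0,0,0,0],[0.3,0,0,0,0],[0,0,0,0,0]]]'
```

```text
time: 8.6
position: [0.5438, 0.1458, 0.1451]
tool_rot: [-0.69, -0.151, 0.691, -0.156]
ft_force: [-0.8, -0.1, 3.5]
grip_width: 0.0005
time: 8.85
position: [0.544, 0.1458, 0.1399]
tool_rot: [-0.69, -0.151, 0.691, -0.156]
ft_force: [-3.4, 0.2, 10.4]
grip_width: 0.0002
```

```bash
python3 -m inch '[[[-2,0,0,0,0],[-3,0,0,0,0],[-3,0,0,0,0],[-3,0,0,0,0],[0,3.6,1.6,0,0],[0,3.6,1.6,0,0],[0,3.6,1.6,0,0],[0,3.6,1.6,0,0]]]'; python3 -m inch '[[[0,3.4,1.8,0,0],[0,3.4,1.8,0,0],[0,3.4,1.8,0,0],[0,3.4,1.8,0,0],[0,3.4,1.8,0,0],[0,3.4,1.8,0,0],[0,3.4,1.8,0,0],[0,3.4,1.8,0,0]]]'; python3 -m inch '[[[0,2,3,0,0],[0,2,3,0,0],[0,2,3,0,0],[0,2,3,0,0],[0,2,3,0,0],[0,0,0,0,0],[0,0,0,0,0]]]'
python3 - <<'E'
from h import *
o=robot.get_obs();print(o['position'],o['ft_force'])
s=camera("side")[:,:,::-1][100:300,150:400];t=camera("top")[:,:,::-1][80:300,100:400]
cv2.imwrite("pics/d.png",np.hstack([cv2.resize(s,(400,320),interpolation=3),cv2.resize(t,(400,320),interpolation=3)]))
E
```

```text
time: 9.52
position: [0.5498, -0.0077, 0.2516]
tool_rot: [0.69, 0.157, -0.688, 0.161]
ft_force: [1.0, -0.3, 0.1]
grip_width: 0.0003
time: 10.18
position: [0.538, -0.3309, 0.2474]
tool_rot: [0.69, 0.157, -0.688, 0.161]
ft_force: [0.4, 0.6, 0.3]
grip_width: 0.0008
time: 10.77
position: [0.4401, -0.506, 0.2391]
tool_rot: [0.691, 0.152, -0.689, 0.159]
ft_force: [0.3, 0.3, 0.2]
grip_width: 0.0004
[ 0.44014151 -0.50601838  0.23910031] [0.28051578 0.34003135 0.185754  ]
```

View pics/d.png

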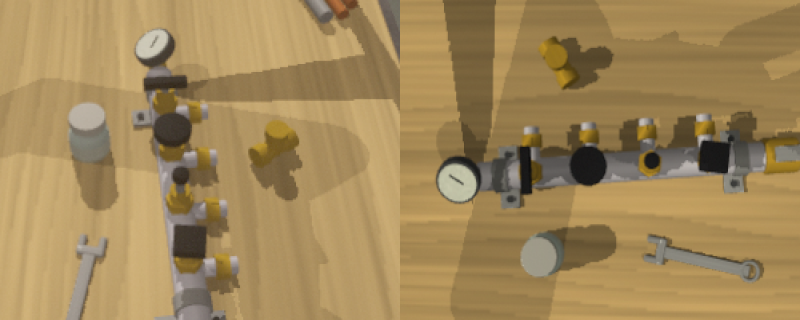

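The square, disc and T-bar have each moved down about 6–7 px in the side view, at (420,392), (402,281) and (395,236) on the 800-wide scale. The small top hasn't moved, at (410,326). I'll check what a 14 mm stroke should look like there, then look at the residuals.

Run:
```python
from h import *
c=camera_info("side")
for p in([.543,.145],[.549,.061],[.561,-.109]):
    print([cv2.projectPoints(np.array([[*p,z]],float),c["rvec"],c["tvec"],np.array(c["camera_matrix"]),np.array(c["dist"]))[0].ravel()*1.5625 for z in(.147,.134)])
```

```text
[array([395.00211758, 227.17189186]), array([394.92182467, 233.74797779])]
[array([401.84562983, 272.76922298]), array([401.68468648, 279.23332803])]
[array([418.29133812, 383.47453453]), array([417.89576111, 389.36065921])]
```

The expected shifts (6.6, 6.5 and 5.9 px) match what I measured, so I'm handing in.

```bash
python3 -c "
from rig import robot
print(robot.hand_in())"
```

```text
the job is handed in; nothing more can be done
None
```

I pushed the square top, then the large round top, then the T-bar down with closed fingertips, and handed the job in at about 11 s of the 51 s limit.

- **Force:** each push ended at about 9–10 N upward on the tool. That is well above the 3–4 N of stem friction, so each stem should be on its stop. There was also up to about 3 N of sideways force.
- **Tops pushed:** in the last side view each one sat about 6–7 px lower than at the start. A 13 mm drop should show as 5.9–6.6 px there, so the stroke looks complete.
- **Small top and loose parts:** the small round top showed no drop. The jar, wrench and fitting looked unmoved by eye; I did not measure them.
- **Arm:** it was parked clear of everything before hand-in.

No check failed. The top and side cameras disagreed by up to about 6 mm on where the tops were, which was within the pressing tolerance. The valve positions themselves can't be read directly, so "shut" is inferred from the force, fingertip height and pictures.

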